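Close the storage jars with their own lids

ROBOT

A 6-joint arm with a two-finger parallel gripper is mounted at the origin on a cart in front of the work surface, level with it; the furniture and walls round the work are solid. World frame = base frame: x ahead of the robot, y to its left, z up, the work surface at z = 0. Lengths are in mm, angles in rad, forces in N, time in s.
With the tool pointing down it reaches from about 300 to 775 mm from the base axis. Payload 14.6 kg.
Tool frame: the origin (TCP) lies at the very end of the fingers, on their centre line; the grasp point (between the pads) lies 19 mm behind it; z points along the fingers, y is the line along which they close (so a half turn about z gives the same grasp; the last joint's range is limited). The gripper opens to 94 mm and grips with 3 to 60 N. Pads are 16 mm wide; open, the fingers measure 119 mm over their backs; the gripper's body (75 mm by 177 mm) begins 78 mm behind the grasp point.
Start: joints at [1.056, 0.3, 1.521, -0, 1.321, -0.067], TCP at [238.137, 495.762, 205.446] pointing down, gripper open.
Joint ranges: [-3.03, 3.03], [-0.79, 2.21], [0.23, 2.52], [-1.04, 4.18], [0, 3.07], [-2.55, 2.55]. Speed limits (rad/s): [2.22, 2.22, 2.57, 3.14, 3.14, 3.14].

INTERFACE

Orientations are given as [roll, pitch, yaw] about the fixed x, y, z axes, in that order (R = Rz(yaw) Ry(pitch) Rx(roll)).
In Python, from cell import read_state, viewer, manip, models gives the robot as it stands.
- The arm moves only by the tool carry_out, never from a script. Its argument "deltas" is a list of rows, each an object with "dp": the shift along the tool's x, y, z in mm, a list of three; "roll": the turn about the tool's z in degrees; "gripper": the opening, from -1 (shut) to 1 (fully open), so that 0 is half open. In form: [{"dp": [tx, ty, tz], "roll": roll, "gripper": gripper}, ...]. A call has 1 to 12 rows; each row is the pose to reach, as a shift and turn from the pose commanded when the call began, along the tool's axes at that moment; what a row does not reach only later rows make up. A row lasts 1/12 s, in which the tool goes at most 41.7 mm and 7.16 degrees, less where a joint would pass 70% of its speed; a pose out of reach is approached as far as the arm can. A call with a gripper value outside its range is refused whole. The fingers move at their own pace and stop on an object; "newtons" is the grip in N (left out, the last holds). Time passes only in rows, so rows that repeat a pose let the fingers close. It gives the time, the measured TCP pose, the force, the opening and the grip force at its end, in the units of the state.
- read_state(): the state, without advancing time (a new reading comes with each control period).
- viewer.camera(name): name is "scene" or "top" or "wrist"; returns the picture (384x512x3 uint8, red, green, blue); there is no depth.
- viewer.camera_params(name): a dict with "fovy" (degrees; the focal length in pixels is half the picture's height over the tangent of half this angle, whatever the lens; pixels are square), "cx", "cy" (the principal point, pixels), "eye" and "attitude" of the camera in the world; the wrist camera has in their place "T_tool_cam" (4x4, takes a point from camera to tool coordinates, whose origin is the TCP and whose axes are the flange's). Camera axes: x right, y up, looking along -z (the intrinsics and any distortion apply to the point x, -y, -z); pixel columns grow to the right and rows downward; lengths in mm; the calibration is good to about 2 mm. A picture is of the moment at which its call begins: read the wrist's pose just before it. camera_params takes no time and is no camera call.
- manip.sign_off(): hands the job in; it is judged then, once.
Trained networks look in the newest picture that a camera, given by its name, has taken for a name from the list of things; names that differ only in an ending like _2 or _b are one class to them, and where a whole thing is asked for, a point or a joint stands for the part that bears it (a point fixed in the world has none). Each returns a list of dicts, best first, with "p" (0 to 1); they miss things now and then, are a little off and sometimes report something else, mostly with a low value. They report only what shows in the picture. A call takes as long as a camera call. They do not tell look-alikes from the thing itself.
- models.cut_out(camera, label): "region" (384x512 bool, what is visible of it) and "box" ([left, top, right, bottom] in pixels, round what is visible of it).
The state is a dict: "clock": time; "joints": joint angles; "qd": joint speeds; "effort": joint torques, N m; "eef_pos": TCP position; "eef_rot": TCP orientation; "wrist_force": force on the tool from outside, world axes, zero at the start; "moment": the same for the moment, N m; "finger_gap": finger opening in mm; "finger_force": force on a finger pad.
Only numpy, scipy, OpenCV 4.12 (cv2) and the standard library are available. Lean on these libraries where they do the work, as an engineer would, in place of code of your own. Each camera call takes 0.05 s, during which the arm holds its last target. There are 200 camera calls.

TASK

The four storage jars have been washed and are dry: close each with the cork-plugged wooden lid that fits it, going by size, with the plug in the mouth and the disc lying flat on the rim all round. Leave the jars standing upright where they are, and leave the glass, the small white cup and the other things on the worktop alone.

Things in the scene. Friction and masses are not known exactly. Their poses are not given: they have to be found in the camera images.
- jar_s: open round stoneware storage jar, pale sage grey, the smallest of four: 90 mm high, 54 mm outer diameter, round mouth of 42 mm inner diameter, straight walls 6 mm thick, open at the top. Loose, stands upright. Origin: centre of its underside, z up; its rim is at z = 90 mm
- lid_s: wooden lid with cork plug below, smallest of four, fits jar_s; stands loose on its plug. Disc 54 mm wide, 8 thick; plug 18 deep, tapering loosely from 26 (foot) to 37 mm diameter; round upright knob on top to hold it by, 23 mm diameter, 28 high. Origin: centre of the plug's foot, z up; disc from 18 to 26 mm, knob to 54. Fully home, the disc lies on the rim and the origin is 72 mm above the jar's
- jar_m: open round stoneware storage jar, pale sage grey, the second smallest of four: 105 mm high, 68 mm outer diameter, round mouth of 56 mm inner diameter, straight walls 6 mm thick, open at the top. Loose, stands upright. Origin: centre of its underside, z up; its rim is at z = 105 mm
- lid_m: wooden lid with cork plug below, second smallest of four, fits jar_m; stands loose on its plug. Disc 68 mm wide, 8 thick; plug 18 deep, tapering loosely from 40 (foot) to 51 mm diameter; round upright knob on top to hold it by, 23 mm diameter, 28 high. Origin: centre of the plug's foot, z up; disc from 18 to 26 mm, knob to 54. Fully home, the disc lies on the rim and the origin is 87 mm above the jar's
- jar_l: open round stoneware storage jar, pale sage grey, the second largest of four: 120 mm high, 82 mm outer diameter, round mouth of 70 mm inner diameter, straight walls 6 mm thick, open at the top. Loose, stands upright. Origin: centre of its underside, z up; its rim is at z = 120 mm
- lid_l: wooden lid with cork plug below, second largest of four, fits jar_l; stands loose on its plug. Disc 82 mm wide, 8 thick; plug 18 deep, tapering loosely from 54 (foot) to 65 mm diameter; round upright knob on top to hold it by, 23 mm diameter, 28 high. Origin: centre of the plug's foot, z up; disc from 18 to 26 mm, knob to 54. Fully home, the disc lies on the rim and the origin is 102 mm above the jar's
- jar_xl: open round stoneware storage jar, pale sage grey, the largest of four: 135 mm high, 96 mm outer diameter, round mouth of 84 mm inner diameter, straight walls 6 mm thick, open at the top. Loose, stands upright. Origin: centre of its underside, z up; its rim is at z = 135 mm
- lid_xl: wooden lid with cork plug below, largest of four, fits jar_xl; stands loose on its plug. Disc 96 mm wide, 8 thick; plug 18 deep, tapering loosely from 68 (foot) to 79 mm diameter; round upright knob on top to hold it by, 23 mm diameter, 28 high. Origin: centre of the plug's foot, z up; disc from 18 to 26 mm, knob to 54. Fully home, the disc lies on the rim and the origin is 117 mm above the jar's
- glass_1: clear drinking glass, 77 mm in diameter, 89 mm high; a bystander, to be left alone. Origin: centre of its underside, z up
- mug_1: small white espresso cup with a handle, 62 x 89 mm over the handle, 52 mm high; a bystander, to be left alone. Origin: centre of its extents on the underside, z up
Mind the look-alikes: they are no part of the job. Leave any green or pink look-alike of the lid_s alone.

How it is judged:
By the outcome, as a careful person would: the job done as asked, in the order asked, and still so for the second after the job is handed in, with the robot touching nothing.
It also fails if it takes over 104 s, if anything falls off the work surface, if the arm or the gripper's body presses on something with over 40 N, if the wrist force passes 120 N, or if a joint passes its speed limit or range.

## Working session

There is one attempt and no reset: what is moved stays moved. The work goes in short steps, Python scripts to look and compute and a tool call to move; the robot and the scene stay as the last step left them, time stands still between calls to the robot, and variables do not carry over. Pictures are saved under pics/ and viewed, at most 14 in all, crops included, and the job is handed in when it is done.

Besides the shell and the picture viewer there is one more tool, called after "Request:" as name([rows], argument=value, ...), one row to a line, values as JSON. carry_out: Moves the arm, as the interface text tells. Its arguments: {"type":"object","properties":{"deltas":{"type":"array"},"newtons":{"type":"number"}},"required":["deltas"]}

```bash
mkdir -p pics; ls
python3 - <<'E'
from cell import read_state, viewer, manip, models
import cv2
for n in ("scene","top"):
    im=viewer.camera(n); cv2.imwrite(f"pics/{n}0.png",im[:,:,::-1])
    print(n,viewer.camera_params(n))
print(viewer.camera_params("wrist")); print(read_state())
a=cv2.imread("pics/scene0.png");b=cv2.imread("pics/top0.png")
E
```

```text
pics
scene {'fovy': 50.94817302969628, 'cx': 262.6824090225351, 'cy': 199.48645401467857, 'eye': array([  66.3266073 , -378.69884205,  796.09576439]), 'attitude': array([ 0.71303369,  0.0154996 , -1.00197719])}
top {'fovy': 46.97755389850403, 'cx': 257.2824462646324, 'cy': 193.2360786568721, 'eye': array([ 527.05099393,  -32.88648157, 1431.05186507]), 'attitude': array([ 0.07919757,  0.00264259, -1.59379171])}
{'fovy': 68.60097548377294, 'cx': 255.24655588586242, 'cy': 188.76491426879326, 'T_tool_cam': array([[-1.42831516e-03,  9.64449986e-01,  2.64261582e-01,
         7.70588558e+01],
       [ 9.99998979e-01,  1.36385906e-03,  4.27379003e-04,
         1.69956152e-01],
       [ 5.17701212e-05,  2.64261923e-01, -9.64450949e-01,
        -1.80029294e+02],
       [ 0.00000000e+00,  0.00000000e+00,  0.00000000e+00,
         1.00000000e+00]])}
{'clock': 0.1, 'joints': array([ 1.05646008e+00,  3.00421480e-01,  1.52149969e+00, -2.17855182e-06,
        1.32072033e+00, -6.65800205e-02]), 'qd': array([ 0.00155178, -0.00159249, -0.00240412, -0.00061344,  0.00092587,
        0.00080838]), 'effort': array([ 6.31198986e-07, -5.32646406e+01, -3.53284800e+01,  7.08723301e-02,
        2.34432926e-02, -3.34648780e-05]), 'eef_pos': array([237.99726746, 495.58079537, 204.94798434]), 'eef_rot': array([-3.14054599e+00, -6.76748026e-05,  2.69383694e+00]), 'wrist_force': array([0.17073749, 0.14967963, 0.27957636]), 'moment': array([-0.0066458 , -0.03902081,  0.01153763]), 'finger_force': 0.0, 'finger_gap': 94.5086410414256}
```

View pics/scene0.png

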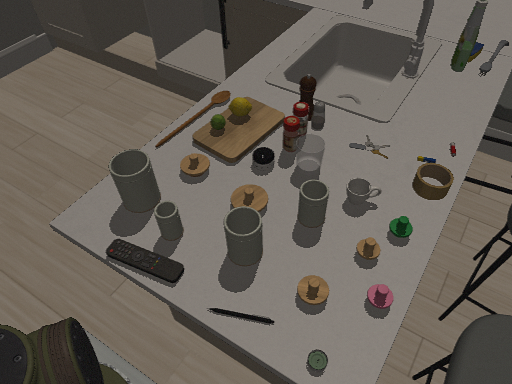

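View pics/top0.png

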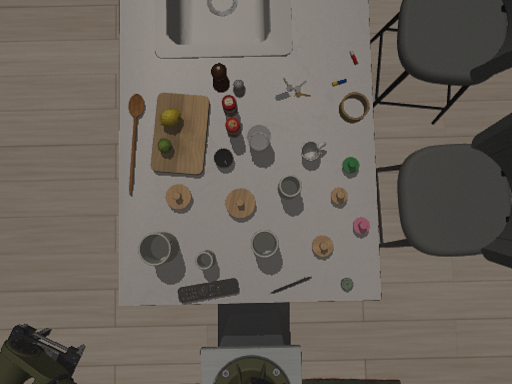

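```bash
cat > h.py <<'E'
import numpy as np, cv2
from cell import read_state, viewer, manip, models
from scipy.spatial.transform import Rotation as R
from scipy.optimize import least_squares
D={'s':(54,26,37,90,42),'m':(68,40,51,105,56),'l':(82,54,65,120,70),'xl':(96,68,79,135,84)}
def cam(n,st=None):
    p=viewer.camera_params(n); f=192/np.tan(np.radians(p['fovy'])/2)
    if n=='wrist':
        T=np.eye(4);T[:3,:3]=R.from_euler('xyz',st['eef_rot']).as_matrix();T[:3,3]=st['eef_pos']
        T=T@np.array(p['T_tool_cam']);Rc,e=T[:3,:3],T[:3,3]
    else: Rc,e=R.from_euler('xyz',p['attitude']).as_matrix(),np.array(p['eye'])
    return f,p['cx'],p['cy'],Rc,e
def proj(c,P):
    f,cx,cy,Rc,e=c; q=(np.asarray(P,float)-e)@Rc
    return np.c_[cx-f*q[:,0]/q[:,2],cy+f*q[:,1]/q[:,2]]
def back(c,u,v,z):
    f,cx,cy,Rc,e=c; d=Rc@np.array([(u-cx)/f,-(v-cy)/f,-1]); return (e+d*(z-e[2])/d[2])[:2]
def rings(L):
    a=np.linspace(0,2*np.pi,48,endpoint=False)
    return np.vstack([np.c_[r*np.cos(a),r*np.sin(a),0*a+z] for r,z in L])
def jar(k): return rings([(D[k][0]/2,0),(D[k][0]/2,D[k][3])])
def lid(k,z0=0):
    d=D[k]; return rings([(d[1]/2,z0),(d[0]/2,z0+18),(d[0]/2,z0+26),(11.5,z0+54)])
def box(c,M,x,y):
    q=proj(c,M+[x,y,0]); return np.r_[q.min(0),q.max(0)]
def fit(cb,M,x0):  # cb: list of (cam, box)
    r=least_squares(lambda p:np.concatenate([box(c,M,*p)-np.asarray(b) for c,b in cb]),x0,loss='soft_l1')
    return r.x,r.fun
E
cat > find.py <<'E'
from h import *
st=read_state()
for n in ('scene','top'):
    viewer.camera(n); c=cam(n)
    for l in ('jar_s','jar_xl','lid_s','lid_xl'):
        for d in models.cut_out(n,l):
            b=np.array(d['box'],float)+[0,0,1,1]
            g=[]
            for k in D:
                M=(jar if l[0]=='j' else lid)(k)
                x,f=fit([(c,b)],M,back(c,(b[0]+b[2])/2,(b[1]+b[3])/2,30)); g.append((abs(f).mean(),k,x.round(1)))
            g.sort(key=lambda t:t[0]); print(n,l,round(d['p'],2),d['box'],*[(k,round(e,2),x) for e,k,x in g[:2]])
E
python3 find.py
```

```text
scene jar_s 0.95 [153.6, 202.4, 185.0, 243.2] ('s', np.float64(0.57), array([429.3, 125.2])) ('m', np.float64(3.5), array([433., 123.]))
scene jar_s 0.94 [300.3, 178.6, 331.1, 227.7] ('m', np.float64(0.16), array([ 656.7, -138.7])) ('l', np.float64(3.77), array([ 655.8, -133.8]))
scene jar_s 0.58 [224.1, 206.2, 261.8, 266.5] ('l', np.float64(0.19), array([480.6, -52. ])) ('m', np.float64(3.83), array([476.9, -50.6]))
scene jar_xl 0.94 [106.3, 150.3, 160.0, 213.7] ('xl', np.float64(0.58), array([468.7, 269.7])) ('l', np.float64(4.16), array([463.3, 276.2]))
scene lid_s 0.88 [369.8, 282.4, 393.4, 309.9] ('s', np.float64(1.42), array([ 529.7, -364.4])) ('m', np.float64(3.08), array([ 529.7, -362.2]))
scene lid_s 0.82 [178.9, 153.5, 209.4, 177.9] ('l', np.float64(0.61), array([629., 217.])) ('xl', np.float64(1.49), array([630.4, 218. ]))
scene lid_s 0.79 [292.4, 273.5, 325.5, 305.5] ('m', np.float64(0.98), array([ 462.6, -228.8])) ('l', np.float64(2.11), array([ 464.4, -227.4]))
scene lid_s 0.7 [352.2, 235.4, 380.2, 259.8] ('m', np.float64(0.79), array([ 626.3, -288.9])) ('s', np.float64
[... 1307 characters left out ...]
top lid_s 0.73 [342.0, 156.4, 358.4, 175.7] ('s', np.float64(0.84), array([ 717.9, -333.7])) ('m', np.float64(1.33), array([ 717.9, -333.6]))
top lid_s 0.61 [310.1, 236.3, 330.7, 257.8] ('m', np.float64(0.25), array([ 461.9, -229.1])) ('l', np.float64(2.08), array([ 462.2, -229. ]))
top lid_s 0.56 [164.2, 186.2, 189.2, 208.9] ('l', np.float64(0.53), array([629.4, 224.5])) ('m', np.float64(1.65), array([629.4, 224.7]))
top lid_s 0.51 [333.8, 188.8, 346.9, 205.3] ('s', np.float64(0.93), array([ 618.9, -298.2])) ('m', np.float64(2.89), array([ 619. , -297.7]))
top lid_xl 0.66 [226.9, 187.0, 256.7, 220.3] ('xl', np.float64(1.2), array([605. ,  16.8])) ('l', np.float64(3.39), array([604.,  17.]))
```

Request:
carry_out([
  {"dp":[-471,-79,0],"roll":-25.7,"gripper":0},
  {"dp":[-471,-79,0],"roll":-25.7,"gripper":0},
  {"dp":[-471,-79,0],"roll":-25.7,"gripper":0},
  {"dp":[-471,-79,0],"roll":-25.7,"gripper":0},
  {"dp":[-471,-79,0],"roll":-25.7,"gripper":0},
  {"dp":[-471,-79,0],"roll":-25.7,"gripper":0},
  {"dp":[-471,-79,0],"roll":-25.7,"gripper":0},
  {"dp":[-471,-79,0],"roll":-25.7,"gripper":0},
  {"dp":[-471,-79,0],"roll":-25.7,"gripper":0},
  {"dp":[-471,-79,0],"roll":-25.7,"gripper":0},
  {"dp":[-471,-79,0],"roll":-25.7,"gripper":0},
  {"dp":[-471,-79,0],"roll":-25.7,"gripper":0},
], newtons=30)

```text
clock: 1.6
eef_pos: [630.6, 218.1, 205.2]
eef_rot: [-3.141, 0.0, 3.141]
wrist_force: [0.3, -0.3, 0.3]
finger_gap: 47.3
finger_force: 0.0
```

```bash
cat > near.py <<'E'
from h import *
import sys
st=read_state(); im=viewer.camera('wrist'); c=cam('wrist',st)
if len(sys.argv)>1: cv2.imwrite('pics/'+sys.argv[1],im[:,:,::-1])
print('tcp',st['eef_pos'].round(1),st['clock'])
for l in ('jar_xl','lid_xl','jar_s','lid_s'):
    for d in models.cut_out('wrist',l):
        b=np.array(d['box'],float)
        if b[0]<3 or b[1]<3 or b[2]>508 or b[3]>380: print(l,'clipped',b,d['p']); continue
        g=[]
        for k in D:
            x,f=fit([(c,b)],(jar if l[0]=='j' else lid)(k),back(c,(b[0]+b[2])/2,(b[1]+b[3])/2,30)); g.append((abs(f).mean(),k,x.round(1)))
        g.sort(key=lambda t:t[0]); print(l,round(d['p'],2),b.round(),*[(k,round(e,2),x.tolist()) for e,k,x in g[:2]])
E
python3 near.py w1.png
```

```text
tcp [630.6 218.1 205.2] 1.6
jar_xl clipped [260.9   0.6 386.6  82.8] 0.69
lid_xl 0.84 [ 66. 116. 144. 193.] ('xl', np.float64(0.84), [607.4, 24.3]) ('l', np.float64(5.63), [601.0, 23.2])
jar_s clipped [  1.4 161.5  30.4 213.1] 0.97
jar_s clipped [145.3   1.4 209.3  34.5] 0.96
jar_s clipped [ 1.9  0.  73.3 83.3] 0.73
lid_s 0.89 [225. 143. 288. 205.] ('l', np.float64(0.2), [634.2, 219.7]) ('m', np.float64(4.96), [629.6, 219.7])
lid_s 0.26 [147.   5. 208.  34.] ('s', np.float64(9.17), [462.5, 126.1]) ('m', np.float64(9.37), [470.2, 128.2])
```

View pics/w1.png

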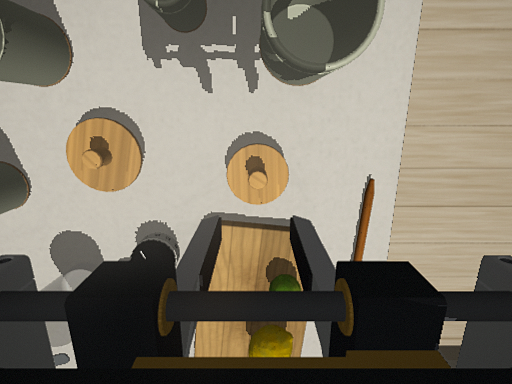

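Request:
carry_out([
  {"dp":[-3,1.6,40],"roll":0,"gripper":0},
  {"dp":[-3,1.6,80],"roll":0,"gripper":0},
  {"dp":[-3,1.6,120],"roll":0,"gripper":0},
  {"dp":[-3,1.6,155],"roll":0,"gripper":0},
  {"dp":[-3,1.6,174],"roll":0,"gripper":0},
  {"dp":[-3,1.6,174],"roll":0,"gripper":0},
  {"dp":[-3,1.6,174],"roll":0,"gripper":-1},
  {"dp":[-3,1.6,174],"roll":0,"gripper":-1},
  {"dp":[-3,1.6,174],"roll":0,"gripper":-1},
  {"dp":[-3,1.6,174],"roll":0,"gripper":-1},
  {"dp":[-3,1.6,174],"roll":0,"gripper":-1},
  {"dp":[-3,1.6,174],"roll":0,"gripper":-1},
], newtons=30)

```text
clock: 2.85
eef_pos: [631.6, 222.6, 32.3]
eef_rot: [3.141, 0.001, -3.141]
wrist_force: [-3.0, 1.2, 7.2]
finger_gap: 22.4
finger_force: 30.0
```

Request:
carry_out([
  {"dp":[0,0,-40],"roll":0,"gripper":-1},
  {"dp":[0,0,-80],"roll":0,"gripper":-1},
  {"dp":[0,0,-120],"roll":0,"gripper":-1},
  {"dp":[10,-30,-150],"roll":0,"gripper":-1},
  {"dp":[20,-70,-174],"roll":0,"gripper":-1},
  {"dp":[30,-110,-174],"roll":0,"gripper":-1},
  {"dp":[41.5,-150,-174],"roll":0,"gripper":-1},
  {"dp":[41.5,-190,-174],"roll":0,"gripper":-1},
  {"dp":[41.5,-230,-174],"roll":0,"gripper":-1},
  {"dp":[41.5,-262,-174],"roll":0,"gripper":-1},
  {"dp":[41.5,-277,-174],"roll":0,"gripper":-1},
  {"dp":[41.5,-277,-174],"roll":0,"gripper":-1},
])

```text
clock: 3.85
eef_pos: [589.9, -58.1, 205.4]
eef_rot: [-3.141, -0.0, 3.139]
wrist_force: [-0.7, 0.2, 0.0]
finger_gap: 22.3
finger_force: 30.0
```

Request:
carry_out([
  {"dp":[0,0,0],"roll":0,"gripper":-1},
  {"dp":[0,0,0],"roll":0,"gripper":-1},
])

```text
clock: 4.02
eef_pos: [590.2, -53.9, 205.4]
eef_rot: [3.141, -0.0, -3.14]
wrist_force: [-0.3, 0.6, -1.1]
finger_gap: 22.2
finger_force: 30.0
```

```bash
python3 near.py w2.png
```

```text
tcp [590.2 -53.9 205.4] 4.0167
jar_xl clipped [474.6  38.  510.2 115.3] 0.92
lid_xl 0.58 [280. 151. 349. 222.] ('xl', np.float64(1.26), [610.9, 25.2]) ('l', np.float64(3.77), [606.3, 25.7])
lid_xl 0.23 [155. 192. 210. 258.] ('l', np.float64(3.38), [664.4, -153.7]) ('xl', np.float64(3.86), [666.7, -149.4])
jar_s 0.82 [215.  22. 308. 120.] ('l', np.float64(0.52), [480.6, -48.4]) ('m', np.float64(8.79), [470.7, -48.3])
jar_s 0.78 [386.   4. 486.  70.] ('s', np.float64(1.99), [443.3, 137.7]) ('m', np.float64(10.83), [455.4, 121.9])
jar_s 0.56 [153. 190. 212. 262.] ('s', np.float64(1.61), [653.9, -143.4]) ('m', np.float64(5.88), [643.2, -131.4])
lid_s 0.94 [ 33. 242.  80. 280.] ('s', np.float64(0.34), [719.7, -336.5]) ('m', np.float64(2.99), [724.3, -339.6])
lid_s 0.71 [ 57. 178.  98. 222.] ('s', np.float64(2.82), [628.5, -290.5]) ('m', np.float64(4.72), [630.1, -289.8])
lid_s 0.6 [ 74.  41. 134. 100.] ('m', np.float64(0.61), [466.9, -235.2]) ('s', np.float64(4.99), [462.6, -237.6])
lid_s 0.6 [197. 169. 312. 275.] ('xl', np.float64(19.87), [637.2, -58.3]) ('l', np.float64(24.73), [630.4, -60.4])
lid_s clipped [  0.4 100.3  34.8 148.6] 0.56
```

View pics/w2.png

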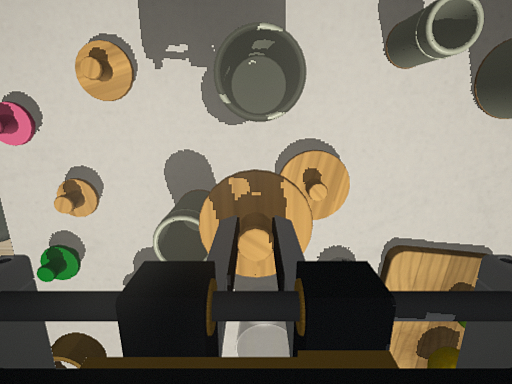

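```bash
cat > held.py <<'E'
from h import *
import sys
k=sys.argv[1]
st=read_state(); viewer.camera('wrist'); c=cam('wrist',st); t=st['eef_pos']; print(t.round(1),st['clock'])
def best(ls,M,p0,z):
    e=box(c,M,*p0); o=[]
    for l in ls:
        for d in models.cut_out('wrist',l):
            b=np.array(d['box'],float); o.append((abs(b-e).mean(),b))
    b=min(o,key=lambda t:t[0])[1]; x,f=fit([(c,b)],M,p0); print(x.round(1),f.round(1)); return x
L=['jar_xl','jar_s'] ; LL=['lid_xl','lid_s']
a=best(LL,lid(k,t[2]-31),t[:2],0)
print('lid-tcp',(a-t[:2]).round(1))
if len(sys.argv)>2:
    j=best(L,jar(k),np.array(eval(sys.argv[2]),float),0)
    m=j-a; print('move world',m.round(1),'dp',[-m[0].round(1),m[1].round(1)],'down',round(t[2]-31-(D[k][3]-18),1))
E
python3 held.py l 480,-50
```

```text
[590.3 -53.9 205.5] 4.2667
[592.8 -54.5] [-0.3 -1.2  0.3  2.9]
lid-tcp [ 2.6 -0.6]
[479.7 -49.3] [ 0.  -1.  -0.   1.4]
move world [-113.1    5.2] dp [np.float64(113.1), np.float64(5.2)] down 72.5
```

Request:
carry_out([
  {"dp":[40,2,0],"roll":0,"gripper":-1},
  {"dp":[80,4,0],"roll":0,"gripper":-1},
  {"dp":[113,5,0],"roll":0,"gripper":-1},
  {"dp":[113,5,0],"roll":0,"gripper":-1},
  {"dp":[113,5,20],"roll":0,"gripper":-1},
  {"dp":[113,5,40],"roll":0,"gripper":-1},
  {"dp":[113,5,48],"roll":0,"gripper":-1},
  {"dp":[113,5,53],"roll":0,"gripper":-1},
  {"dp":[113,5,58],"roll":0,"gripper":-1},
  {"dp":[113,5,63],"roll":0,"gripper":-1},
  {"dp":[113,5,66],"roll":0,"gripper":-1},
  {"dp":[113,5,66],"roll":0,"gripper":-1},
])

```text
clock: 5.52
eef_pos: [477.2, -49.9, 139.2]
eef_rot: [3.142, -0.0, -3.141]
wrist_force: [-0.3, 0.3, -1.1]
finger_gap: 22.3
finger_force: 30.0
```

Request:
carry_out([
  {"dp":[0,0,2],"roll":0,"gripper":-1},
  {"dp":[0,0,4],"roll":0,"gripper":-1},
  {"dp":[0,0,6],"roll":0,"gripper":-1},
  {"dp":[0,0,6],"roll":0,"gripper":-1},
])

```text
clock: 5.85
eef_pos: [477.6, -50.0, 134.2]
eef_rot: [-3.141, 0.001, -3.141]
wrist_force: [-2.3, 0.6, 7.7]
finger_gap: 22.4
finger_force: 30.0
```

Request:
carry_out([
  {"dp":[0,0,0],"roll":0,"gripper":0},
  {"dp":[0,0,0],"roll":0,"gripper":0},
  {"dp":[0,0,0],"roll":0,"gripper":0},
  {"dp":[0,0,-25],"roll":0,"gripper":0},
  {"dp":[0,0,-50],"roll":0,"gripper":0},
  {"dp":[-20,10,-71],"roll":0,"gripper":0},
  {"dp":[-55,32,-71],"roll":0,"gripper":0},
  {"dp":[-90,52,-71],"roll":0,"gripper":0},
  {"dp":[-120,68,-71],"roll":0,"gripper":0},
  {"dp":[-132,75,-71],"roll":0,"gripper":0},
  {"dp":[-132,75,-71],"roll":0,"gripper":0},
  {"dp":[-132,75,-71],"roll":0,"gripper":0},
])

```text
clock: 6.85
eef_pos: [609.0, 25.4, 203.6]
eef_rot: [-3.142, -0.001, -3.14]
wrist_force: [-0.4, -0.3, 0.5]
finger_gap: 46.9
finger_force: 0.0
```

```bash
python3 near.py w3.png
```

```text
tcp [609.   25.4 203.6] 6.85
jar_xl clipped [414.4   1.5 512.  101.3] 0.68
jar_xl 0.57 [175.  41. 230. 100.] ('s', np.float64(2.73), [493.9, -26.4]) ('m', np.float64(10.03), [503.7, -15.9])
lid_xl 0.64 [217. 137. 289. 209.] ('xl', np.float64(0.93), [610.7, 22.6]) ('l', np.float64(4.25), [606.5, 22.6])
jar_s clipped [323.7   0.  405.3  53.4] 0.73
jar_s 0.55 [ 77. 180. 169. 258.] ('m', np.float64(1.15), [654.3, -131.5]) ('s', np.float64(7.11), [664.6, -147.6])
lid_s clipped [114.1   1.  213.9  96.9] 0.95
lid_s clipped [  0.  231.4  20.6 255.1] 0.94
lid_s clipped [ 0.  22.6 66.2 82.8] 0.87
lid_s clipped [  2.4 163.2  34.8 206.5] 0.72
lid_s clipped [416.5   3.  512.  102. ] 0.56
lid_s 0.41 [186. 278. 234. 359.] ('l', np.float64(9.5), [815.8, -41.0]) ('xl', np.float64(9.86), [822.2, -36.4])
```

View pics/w3.png

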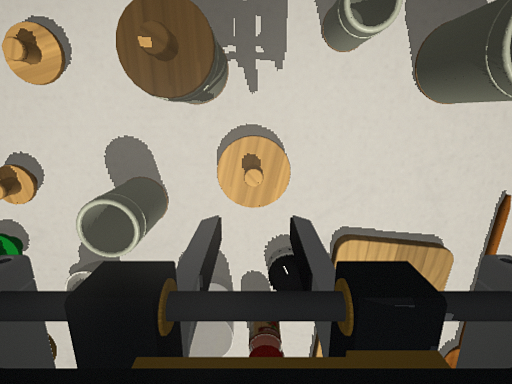

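Request:
carry_out([
  {"dp":[-1.5,-2.6,40],"roll":0,"gripper":0},
  {"dp":[-1.5,-2.6,80],"roll":0,"gripper":0},
  {"dp":[-1.5,-2.6,120],"roll":0,"gripper":0},
  {"dp":[-1.5,-2.6,155],"roll":0,"gripper":0},
  {"dp":[-1.5,-2.6,173],"roll":0,"gripper":0},
  {"dp":[-1.5,-2.6,173],"roll":0,"gripper":0},
  {"dp":[-1.5,-2.6,173],"roll":0,"gripper":0},
  {"dp":[-1.5,-2.6,173],"roll":0,"gripper":-1},
  {"dp":[-1.5,-2.6,173],"roll":0,"gripper":-1},
  {"dp":[-1.5,-2.6,173],"roll":0,"gripper":-1},
  {"dp":[-1.5,-2.6,173],"roll":0,"gripper":-1},
  {"dp":[-1.5,-2.6,173],"roll":0,"gripper":-1},
])

```text
clock: 8.1
eef_pos: [610.9, 22.6, 32.1]
eef_rot: [-3.142, 0.001, -3.141]
wrist_force: [-0.8, -0.4, 3.7]
finger_gap: 22.3
finger_force: 30.0
```

Request:
carry_out([
  {"dp":[0,0,-40],"roll":0,"gripper":-1},
  {"dp":[0,0,-80],"roll":0,"gripper":-1},
  {"dp":[0,0,-120],"roll":0,"gripper":-1},
  {"dp":[5,25,-150],"roll":0,"gripper":-1},
  {"dp":[10,60,-173],"roll":0,"gripper":-1},
  {"dp":[20,100,-173],"roll":0,"gripper":-1},
  {"dp":[30,140,-173],"roll":0,"gripper":-1},
  {"dp":[30,180,-173],"roll":0,"gripper":-1},
  {"dp":[30,220,-173],"roll":0,"gripper":-1},
  {"dp":[30,240,-173],"roll":0,"gripper":-1},
  {"dp":[30,248,-173],"roll":0,"gripper":-1},
  {"dp":[30,248,-173],"roll":0,"gripper":-1},
])

```text
clock: 9.1
eef_pos: [580.0, 272.0, 204.0]
eef_rot: [-3.141, -0.001, -3.139]
wrist_force: [0.6, -0.2, -1.6]
finger_gap: 22.6
finger_force: 30.0
```

Request:
carry_out([
  {"dp":[0,0,0],"roll":0,"gripper":-1},
  {"dp":[0,0,0],"roll":0,"gripper":-1},
])

```text
clock: 9.27
eef_pos: [580.7, 269.2, 204.5]
eef_rot: [-3.141, -0.0, 3.141]
wrist_force: [0.6, -1.0, -0.9]
finger_gap: 21.9
finger_force: 30.0
```

```bash
python3 held.py xl 467,271
```

```text
[580.7 269.2 204.5] 9.2667
[578.8 269.2] [-0.2  0.3  0.2 -0.4]
lid-tcp [-2.  0.]
[473.5 272.9] [ 0.3 -1.2 -0.3  2.3]
move world [-105.3    3.7] dp [np.float64(105.3), np.float64(3.7)] down 56.5
```

Run:
```python
from h import *
st=read_state(); im=viewer.camera('wrist')[:,:,::-1].copy(); c=cam('wrist',st)
for k,x,y in (('xl',473.5,272.9),):
  for col,x in (((0,0,255),473.5),((255,0,0),467.5)):
    for r,z in ((48,135),(42,135),(48,0)):
        cv2.polylines(im,[proj(c,rings([(r,z)])+[x,y,0]).round().astype(int)],True,col,1)
cv2.imwrite('pics/w4.png',im)
```

```text
(no output)
```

View pics/w4.png

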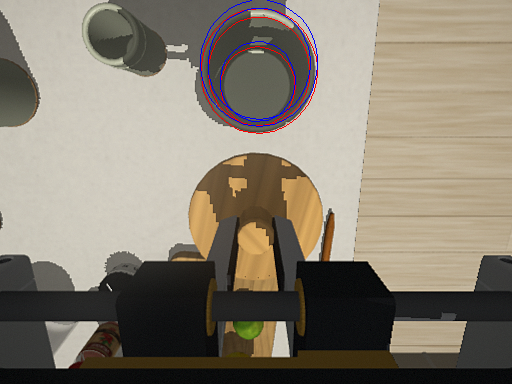

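Request:
carry_out([
  {"dp":[40,2,0],"roll":0,"gripper":-1},
  {"dp":[80,3,0],"roll":0,"gripper":-1},
  {"dp":[106,3.7,0],"roll":0,"gripper":-1},
  {"dp":[106,3.7,0],"roll":0,"gripper":-1},
  {"dp":[106,3.7,15],"roll":0,"gripper":-1},
  {"dp":[106,3.7,30],"roll":0,"gripper":-1},
  {"dp":[106,3.7,36],"roll":0,"gripper":-1},
  {"dp":[106,3.7,40],"roll":0,"gripper":-1},
  {"dp":[106,3.7,44],"roll":0,"gripper":-1},
  {"dp":[106,3.7,48],"roll":0,"gripper":-1},
  {"dp":[106,3.7,50],"roll":0,"gripper":-1},
  {"dp":[106,3.7,50],"roll":0,"gripper":-1},
])

```text
clock: 10.57
eef_pos: [474.5, 274.2, 154.3]
eef_rot: [-3.141, -0.0, -3.141]
wrist_force: [0.3, 0.1, -1.2]
finger_gap: 22.3
finger_force: 30.0
```

Request:
carry_out([
  {"dp":[0,0,2],"roll":0,"gripper":-1},
  {"dp":[0,0,4],"roll":0,"gripper":-1},
  {"dp":[0,0,6],"roll":0,"gripper":-1},
  {"dp":[0,0,6],"roll":0,"gripper":-1},
])

```text
clock: 10.9
eef_pos: [475.0, 274.0, 149.1]
eef_rot: [-3.141, 0.002, -3.141]
wrist_force: [0.5, -3.0, 5.7]
finger_gap: 22.2
finger_force: 30.0
```

Request:
carry_out([
  {"dp":[0,0,0],"roll":0,"gripper":0},
  {"dp":[0,0,0],"roll":0,"gripper":0},
  {"dp":[0,0,0],"roll":0,"gripper":0},
  {"dp":[0,0,-25],"roll":0,"gripper":0},
  {"dp":[0,0,-57],"roll":0,"gripper":0},
  {"dp":[0,-40,-57],"roll":0,"gripper":0},
  {"dp":[0,-80,-57],"roll":0,"gripper":0},
  {"dp":[0,-120,-57],"roll":0,"gripper":0},
  {"dp":[0,-160,-57],"roll":0,"gripper":0},
  {"dp":[0,-200,-57],"roll":0,"gripper":0},
  {"dp":[0,-240,-57],"roll":0,"gripper":0},
  {"dp":[0,-280,-57],"roll":0,"gripper":0},
])

```text
clock: 11.9
eef_pos: [474.2, -7.5, 205.5]
eef_rot: [3.141, 0.0, -3.141]
wrist_force: [1.1, 0.2, -0.5]
finger_gap: 46.9
finger_force: 0.0
```

Request:
carry_out([
  {"dp":[4,-40,0],"roll":0,"gripper":0},
  {"dp":[9,-80,0],"roll":0,"gripper":0},
  {"dp":[9,-120,0],"roll":0,"gripper":0},
  {"dp":[9,-160,0],"roll":0,"gripper":0},
  {"dp":[9,-200,0],"roll":0,"gripper":0},
  {"dp":[9,-220,0],"roll":0,"gripper":0},
  {"dp":[9,-226,0],"roll":0,"gripper":0},
  {"dp":[9,-226,0],"roll":0,"gripper":0},
  {"dp":[9,-226,0],"roll":0,"gripper":0},
  {"dp":[9,-226,0],"roll":0,"gripper":0},
])

```text
clock: 12.73
eef_pos: [466.0, -230.5, 205.5]
eef_rot: [3.141, 0.0, -3.14]
wrist_force: [-1.1, 0.2, -0.2]
finger_gap: 47.0
finger_force: 0.0
```

```bash
python3 near.py w5.png
```

```text
tcp [ 466.  -230.5  205.5] 12.7333
jar_s 0.72 [296. 279. 323. 355.] ('s', np.float64(5.29), [667.7, -168.8]) ('m', np.float64(12.53), [649.5, -180.7])
jar_s 0.71 [354. 145. 444. 234.] ('m', np.float64(4.77), [481.3, -66.0]) ('l', np.float64(7.43), [470.8, -84.9])
jar_s 0.68 [212. 262. 229. 291.] ('s', np.float64(17.55), [575.2, -257.5]) ('m', np.float64(25.36), [557.2, -264.5])
jar_s clipped [506.1 138.9 512.  163.2] 0.44
lid_s 0.95 [226. 146. 280. 199.] ('m', np.float64(0.81), [467.2, -233.0]) ('l', np.float64(4.35), [471.3, -232.9])
lid_s 0.94 [213. 262. 226. 295.] ('s', np.float64(7.3), [623.1, -271.6]) ('m', np.float64(10.87), [630.9, -265.1])
lid_s 0.9 [397. 166. 485. 245.] ('xl', np.float64(5.71), [508.2, 24.9]) ('l', np.float64(10.56), [501.4, 30.2])
lid_s 0.68 [187. 318. 204. 350.] ('s', np.float64(6.57), [716.0, -315.4]) ('m', np.float64(9.73), [720.2, -308.9])
lid_s 0.56 [140. 194. 180. 238.] ('s', np.float64(1.53), [527.6, -360.6]) ('m', np.float64(3.75), [529.3, -358.4])
```

View pics/w5.png

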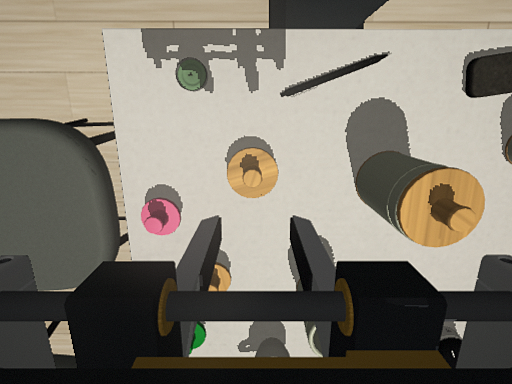

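Request:
carry_out([
  {"dp":[-1.2,-2,40],"roll":0,"gripper":0},
  {"dp":[-1.2,-2,80],"roll":0,"gripper":0},
  {"dp":[-1.2,-2,120],"roll":0,"gripper":0},
  {"dp":[-1.2,-2,155],"roll":0,"gripper":0},
  {"dp":[-1.2,-2,174],"roll":0,"gripper":0},
  {"dp":[-1.2,-2,174],"roll":0,"gripper":0},
  {"dp":[-1.2,-2,174],"roll":0,"gripper":0},
  {"dp":[-1.2,-2,174],"roll":0,"gripper":-1},
  {"dp":[-1.2,-2,174],"roll":0,"gripper":-1},
  {"dp":[-1.2,-2,174],"roll":0,"gripper":-1},
  {"dp":[-1.2,-2,174],"roll":0,"gripper":-1},
  {"dp":[-1.2,-2,174],"roll":0,"gripper":-1},
])

```text
clock: 13.98
eef_pos: [467.3, -233.9, 32.0]
eef_rot: [-3.141, 0.001, -3.141]
wrist_force: [-0.6, -0.1, 3.7]
finger_gap: 22.3
finger_force: 30.0
```

Request:
carry_out([
  {"dp":[0,0,-40],"roll":0,"gripper":-1},
  {"dp":[0,0,-80],"roll":0,"gripper":-1},
  {"dp":[0,0,-120],"roll":0,"gripper":-1},
  {"dp":[-15,14,-155],"roll":0,"gripper":-1},
  {"dp":[-40,36,-174],"roll":0,"gripper":-1},
  {"dp":[-70,64,-174],"roll":0,"gripper":-1},
  {"dp":[-100,91,-174],"roll":0,"gripper":-1},
  {"dp":[-130,119,-174],"roll":0,"gripper":-1},
  {"dp":[-160,146,-174],"roll":0,"gripper":-1},
  {"dp":[-190,174,-174],"roll":0,"gripper":-1},
  {"dp":[-213,195,-174],"roll":0,"gripper":-1},
  {"dp":[-223,204,-174],"roll":0,"gripper":-1},
])

```text
clock: 14.98
eef_pos: [691.5, -26.3, 204.6]
eef_rot: [3.141, -0.001, -3.138]
wrist_force: [0.0, -0.6, -1.1]
finger_gap: 22.5
finger_force: 30.0
```

Request:
carry_out([
  {"dp":[0,0,0],"roll":0,"gripper":-1},
  {"dp":[0,0,0],"roll":0,"gripper":-1},
  {"dp":[0,0,0],"roll":0,"gripper":-1},
])

```text
clock: 15.23
eef_pos: [689.3, -30.4, 205.4]
eef_rot: [-3.141, -0.0, -3.141]
wrist_force: [-0.3, -0.8, -0.1]
finger_gap: 22.4
finger_force: 30.0
```

```bash
python3 held.py m 652,-136
python3 - <<'E'
from h import *
st=read_state(); im=viewer.camera('wrist')[:,:,::-1].copy(); c=cam('wrist',st)
for col,x,y in (((0,0,255),653,-136),):
    for r,z in ((34,105),(28,105),(34,0)):
        cv2.polylines(im,[proj(c,rings([(r,z)])+[x,y,0]).round().astype(int)],True,col,1)
cv2.imwrite('pics/w6.png',im)
E
```

```text
[689.3 -30.4 205.4] 15.2333
[688.7 -29. ] [-0.4 -1.3  0.4  3.1]
lid-tcp [-0.7  1.4]
[ 649.3 -130.8] [-0.7 -3.   1.4  1.5]
move world [ -39.4 -101.8] dp [np.float64(39.4), np.float64(-101.8)] down 87.4
```

View pics/w6.png

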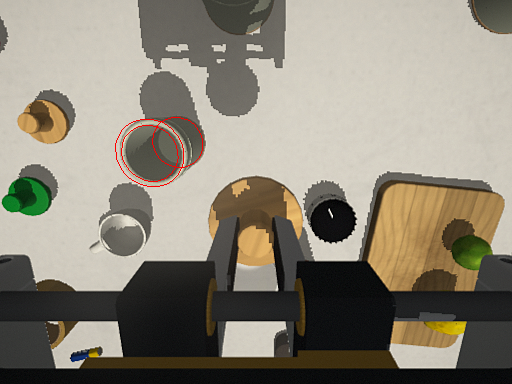

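Run:
```python
from h import *
st=read_state(); im=viewer.camera('wrist')[:,:,::-1].copy(); c=cam('wrist',st)
S=6;x0,y0=95,100
im=cv2.resize(im[y0:y0+100,x0:x0+130],None,fx=S,fy=S,interpolation=cv2.INTER_CUBIC)
im=cv2.convertScaleAbs(im,alpha=1.6)
for col,x,y in (((0,0,255),649.3,-130.8),((255,0,0),653,-131)):
    for r,z in ((34,105),(28,105),(34,0)):
        cv2.polylines(im,[((proj(c,rings([(r,z)])+[x,y,0])-[x0,y0]+.5)*S).round().astype(int)],True,col,1)
cv2.imwrite('pics/w7.png',im)
```

```text
(no output)
```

View pics/w7.png

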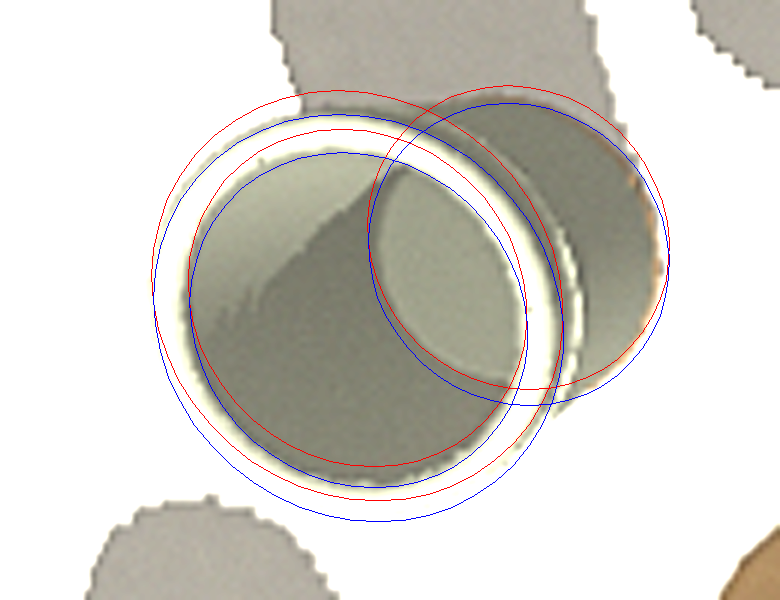

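Request:
carry_out([
  {"dp":[13,-37,0],"roll":0,"gripper":-1},
  {"dp":[26,-74,0],"roll":0,"gripper":-1},
  {"dp":[37.5,-102,0],"roll":0,"gripper":-1},
  {"dp":[37.5,-102,0],"roll":0,"gripper":-1},
  {"dp":[37.5,-102,25],"roll":0,"gripper":-1},
  {"dp":[37.5,-102,50],"roll":0,"gripper":-1},
  {"dp":[37.5,-102,63],"roll":0,"gripper":-1},
  {"dp":[37.5,-102,68],"roll":0,"gripper":-1},
  {"dp":[37.5,-102,73],"roll":0,"gripper":-1},
  {"dp":[37.5,-102,78],"roll":0,"gripper":-1},
  {"dp":[37.5,-102,81],"roll":0,"gripper":-1},
  {"dp":[37.5,-102,81],"roll":0,"gripper":-1},
])

```text
clock: 16.58
eef_pos: [652.6, -131.6, 124.5]
eef_rot: [-3.142, 0.0, -3.141]
wrist_force: [-0.3, 0.0, -0.8]
finger_gap: 22.7
finger_force: 30.0
```

Request:
carry_out([
  {"dp":[0,0,2],"roll":0,"gripper":-1},
  {"dp":[0,0,4],"roll":0,"gripper":-1},
  {"dp":[0,0,6],"roll":0,"gripper":-1},
  {"dp":[0,0,6],"roll":0,"gripper":-1},
])

```text
clock: 16.92
eef_pos: [652.8, -131.8, 118.9]
eef_rot: [-3.141, 0.001, -3.141]
wrist_force: [1.0, 0.2, 1.3]
finger_gap: 22.5
finger_force: 30.0
```

Request:
carry_out([
  {"dp":[0,0,0.5],"roll":0,"gripper":0},
  {"dp":[0,0,0.5],"roll":0,"gripper":0},
  {"dp":[0,0,0.5],"roll":0,"gripper":0},
  {"dp":[0,0,-25],"roll":0,"gripper":0},
  {"dp":[0,0,-55],"roll":0,"gripper":0},
  {"dp":[4,-20,-86],"roll":0,"gripper":0},
  {"dp":[12,-60,-86],"roll":0,"gripper":0},
  {"dp":[20,-100,-86],"roll":0,"gripper":0},
  {"dp":[28,-140,-86],"roll":0,"gripper":0},
  {"dp":[32,-161,-86],"roll":0,"gripper":0},
  {"dp":[32,-161,-86],"roll":0,"gripper":0},
  {"dp":[32,-161,-86],"roll":0,"gripper":0},
])

```text
clock: 17.92
eef_pos: [620.2, -293.5, 204.1]
eef_rot: [3.141, -0.0, 3.14]
wrist_force: [-0.1, 1.2, -0.3]
finger_gap: 46.9
finger_force: 0.0
```

Request:
carry_out([
  {"dp":[0,0,0],"roll":0,"gripper":0},
  {"dp":[0,0,0],"roll":0,"gripper":0},
])

```text
clock: 18.08
eef_pos: [621.0, -291.4, 204.5]
eef_rot: [3.141, 0.0, -3.139]
wrist_force: [0.5, -0.4, 0.4]
finger_gap: 46.9
finger_force: 0.0
```

```bash
python3 near.py w8.png
```

```text
tcp [ 621.  -291.4  204.5] 18.0833
jar_xl 0.2 [282. 272. 305. 291.] ('s', np.float64(18.47), [729.6, -257.6]) ('m', np.float64(26.02), [711.9, -257.4])
jar_s 0.94 [344. 170. 414. 236.] ('s', np.float64(1.24), [651.8, -140.9]) ('m', np.float64(8.07), [641.6, -157.5])
jar_s clipped [416.7   0.9 512.   94.6] 0.66
lid_s 0.9 [177.  75. 222. 123.] ('s', np.float64(0.39), [529.6, -359.2]) ('m', np.float64(5.33), [534.2, -357.3])
lid_s 0.56 [238. 156. 274. 197.] ('s', np.float64(1.37), [627.0, -290.2]) ('m', np.float64(6.52), [632.0, -290.1])
```

View pics/w8.png

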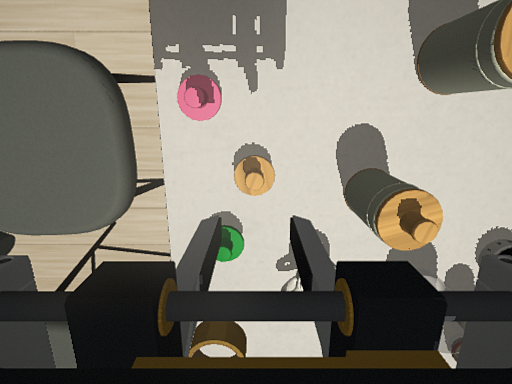

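Request:
carry_out([
  {"dp":[-5,0,40],"roll":0,"gripper":0},
  {"dp":[-5,0,80],"roll":0,"gripper":0},
  {"dp":[-5,0,120],"roll":0,"gripper":0},
  {"dp":[-5,0,155],"roll":0,"gripper":0},
  {"dp":[-5,0,173.5],"roll":0,"gripper":0},
  {"dp":[-5,0,173.5],"roll":0,"gripper":0},
  {"dp":[-5,0,173.5],"roll":0,"gripper":0},
  {"dp":[-5,0,173.5],"roll":0,"gripper":-1},
  {"dp":[-5,0,173.5],"roll":0,"gripper":-1},
  {"dp":[-5,0,173.5],"roll":0,"gripper":-1},
  {"dp":[-5,0,173.5],"roll":0,"gripper":-1},
  {"dp":[-5,0,173.5],"roll":0,"gripper":-1},
])

```text
clock: 19.33
eef_pos: [625.7, -292.7, 31.2]
eef_rot: [-3.141, 0.0, -3.141]
wrist_force: [-0.0, -0.6, 0.7]
finger_gap: 22.7
finger_force: 30.0
```

Request:
carry_out([
  {"dp":[0,0,-40],"roll":0,"gripper":-1},
  {"dp":[0,0,-80],"roll":0,"gripper":-1},
  {"dp":[0,0,-120],"roll":0,"gripper":-1},
  {"dp":[0,0,-155],"roll":0,"gripper":-1},
  {"dp":[4,20,-174],"roll":0,"gripper":-1},
  {"dp":[12,58,-174],"roll":0,"gripper":-1},
  {"dp":[20,96,-174],"roll":0,"gripper":-1},
  {"dp":[28,134,-174],"roll":0,"gripper":-1},
  {"dp":[36,172,-174],"roll":0,"gripper":-1},
  {"dp":[44,210,-174],"roll":0,"gripper":-1},
  {"dp":[52,248,-174],"roll":0,"gripper":-1},
  {"dp":[60,286,-174],"roll":0,"gripper":-1},
])

```text
clock: 20.33
eef_pos: [564.6, -5.0, 205.2]
eef_rot: [3.142, 0.0, -3.141]
wrist_force: [0.8, 0.8, -0.5]
finger_gap: 22.6
finger_force: 30.0
```

Request:
carry_out([
  {"dp":[8,38,0],"roll":0,"gripper":-1},
  {"dp":[16,76,0],"roll":0,"gripper":-1},
  {"dp":[24,110,0],"roll":0,"gripper":-1},
  {"dp":[26,128,0],"roll":0,"gripper":-1},
  {"dp":[26,132,0],"roll":0,"gripper":-1},
  {"dp":[26,132,0],"roll":0,"gripper":-1},
  {"dp":[26,132,0],"roll":0,"gripper":-1},
  {"dp":[26,132,0],"roll":0,"gripper":-1},
])

```text
clock: 21.0
eef_pos: [539.5, 124.1, 204.9]
eef_rot: [-3.141, -0.0, 3.141]
wrist_force: [0.8, -0.7, -0.6]
finger_gap: 22.4
finger_force: 30.0
```

```bash
python3 held.py s 430,125
python3 - <<'E'
from h import *
st=read_state(); im=viewer.camera('wrist')[:,:,::-1].copy(); c=cam('wrist',st)
S=3;x0,y0=140,0
im=cv2.resize(im[y0:y0+200,x0:x0+230],None,fx=S,fy=S,interpolation=cv2.INTER_CUBIC)
im=cv2.convertScaleAbs(im,alpha=1.3)
def dr(col,L,x,y):
    for r,z in L: cv2.polylines(im,[((proj(c,rings([(r,z)])+[x,y,0])-[x0,y0]+.5)*S).round().astype(int)],True,col,1)
t=st['eef_pos']
dr((0,0,255),((27,90),(21,90)),430,125); dr((255,0,0),((27,90),(21,90)),434,125)
dr((0,255,0),((27,t[2]-5),),t[0],t[1])
cv2.imwrite('pics/w9.png',im); print(t)
E
```

```text
[539.5 124.1 204.9] 21.0
[540.6 125.5] [-3.  -1.9  3.   2.1]
lid-tcp [1.1 1.4]
[436.5 135.2] [ 1.1 -0.2 -1.1  0.1]
move world [-104.1    9.7] dp [np.float64(104.1), np.float64(9.7)] down 101.9
[539.41083092 124.59793306 204.92620965]
```

View pics/w9.png

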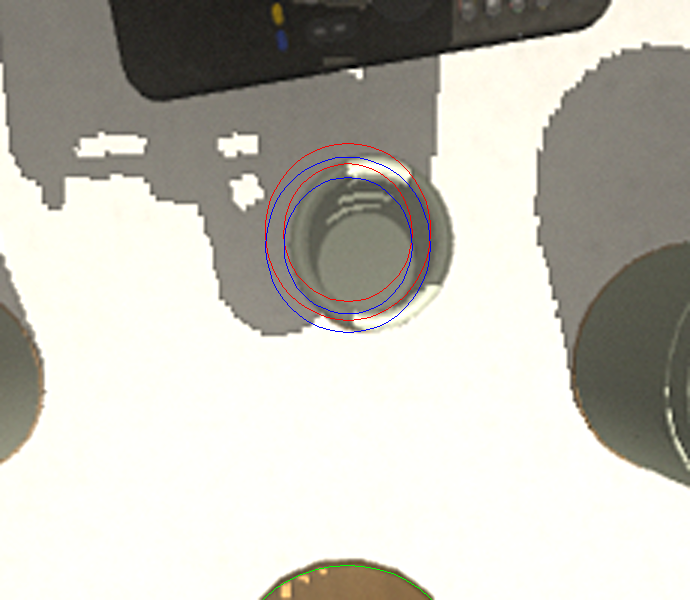

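Request:
carry_out([
  {"dp":[15,8,15],"roll":0,"gripper":-1},
  {"dp":[25,8,30],"roll":0,"gripper":-1},
  {"dp":[25,8,30],"roll":0,"gripper":-1},
  {"dp":[25,8,30],"roll":0,"gripper":-1},
  {"dp":[25,8,30],"roll":0,"gripper":-1},
])

```text
clock: 21.72
eef_pos: [515.1, 133.1, 175.9]
eef_rot: [3.141, 0.001, -3.141]
wrist_force: [0.0, 0.7, -0.4]
finger_gap: 22.3
finger_force: 30.0
```

```bash
python3 held.py s 433,132
python3 - <<'E'
from h import *
st=read_state(); im=viewer.camera('wrist')[:,:,::-1].copy(); c=cam('wrist',st)
S=3;x0,y0=140,0
im=cv2.resize(im[y0:y0+200,x0:x0+230],None,fx=S,fy=S,interpolation=cv2.INTER_CUBIC)
im=cv2.convertScaleAbs(im,alpha=1.3)
def dr(col,L,x,y):
    for r,z in L: cv2.polylines(im,[((proj(c,rings([(r,z)])+[x,y,0])-[x0,y0]+.5)*S).round().astype(int)],True,col,1)
t=st['eef_pos']
dr((255,0,0),((27,90),(21,90)),433.5,132.5)
dr((0,255,0),((27,t[2]-5),),t[0],t[1])
cv2.imwrite('pics/w10.png',im); print(t)
E
```

```text
[515.1 133.1 175.9] 21.7167
[515.4 133. ] [-1.4 -0.2  1.4  0.3]
lid-tcp [ 0.4 -0.1]
[435.9 135.6] [-0.   0.3  0.  -0.4]
move world [-79.5   2.6] dp [np.float64(79.5), np.float64(2.6)] down 72.9
[514.6675786  133.16464928 175.34519876]
```

View pics/w10.png

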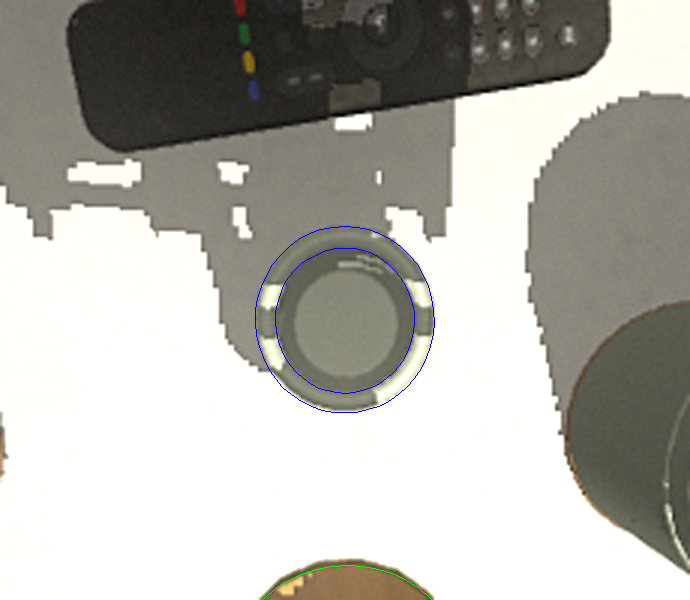

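Request:
carry_out([
  {"dp":[40,-0.4,0],"roll":0,"gripper":-1},
  {"dp":[81,-0.4,0],"roll":0,"gripper":-1},
  {"dp":[81,-0.4,0],"roll":0,"gripper":-1},
  {"dp":[81,-0.4,0],"roll":0,"gripper":-1},
  {"dp":[81,-0.4,25],"roll":0,"gripper":-1},
  {"dp":[81,-0.4,45],"roll":0,"gripper":-1},
  {"dp":[81,-0.4,51],"roll":0,"gripper":-1},
  {"dp":[81,-0.4,56],"roll":0,"gripper":-1},
  {"dp":[81,-0.4,61],"roll":0,"gripper":-1},
  {"dp":[81,-0.4,65],"roll":0,"gripper":-1},
  {"dp":[81,-0.4,67],"roll":0,"gripper":-1},
  {"dp":[81,-0.4,67],"roll":0,"gripper":-1},
])

```text
clock: 23.02
eef_pos: [433.4, 132.8, 108.0]
eef_rot: [3.142, 0.0, -3.141]
wrist_force: [0.0, -0.0, -0.5]
finger_gap: 22.1
finger_force: 30.0
```

Request:
carry_out([
  {"dp":[0,0,2],"roll":0,"gripper":-1},
  {"dp":[0,0,4],"roll":0,"gripper":-1},
  {"dp":[0,0,5.5],"roll":0,"gripper":-1},
  {"dp":[0,0,5.5],"roll":0,"gripper":-1},
])

```text
clock: 23.35
eef_pos: [433.7, 132.9, 103.0]
eef_rot: [3.141, 0.001, -3.141]
wrist_force: [-1.2, -0.1, 4.4]
finger_gap: 22.2
finger_force: 30.0
```

Request:
carry_out([
  {"dp":[0,0,0],"roll":0,"gripper":0},
  {"dp":[0,0,0],"roll":0,"gripper":0},
  {"dp":[0,0,0],"roll":0,"gripper":0},
  {"dp":[0,0,-25],"roll":0,"gripper":0},
  {"dp":[0,0,-55],"roll":0,"gripper":0},
  {"dp":[0,0,-95],"roll":0,"gripper":0},
  {"dp":[0,0,-135],"roll":0,"gripper":0},
  {"dp":[-20,0,-165],"roll":0,"gripper":0},
  {"dp":[-50,0,-190],"roll":0,"gripper":0},
  {"dp":[-80,0,-200],"roll":0,"gripper":0},
  {"dp":[-100,0,-200],"roll":0,"gripper":0},
  {"dp":[-100,0,-200],"roll":0,"gripper":0},
])

```text
clock: 24.35
eef_pos: [535.6, 132.5, 301.7]
eef_rot: [-3.141, -0.0, 3.142]
wrist_force: [-0.3, -0.2, -0.8]
finger_gap: 47.0
finger_force: 0.0
```

Run:
```python
from h import *
w=viewer.camera('wrist')[:260]; s=viewer.camera('scene')
im=np.vstack([w,s[110:300]])[:,:,::-1]; im=cv2.resize(im,None,fx=1.3,fy=1.3)
cv2.imwrite('pics/w11.png',cv2.convertScaleAbs(im,alpha=1.3)); print(read_state()['eef_pos'])
```

```text
[533.10445148 132.74278245 301.53953771]
```

View pics/w11.png

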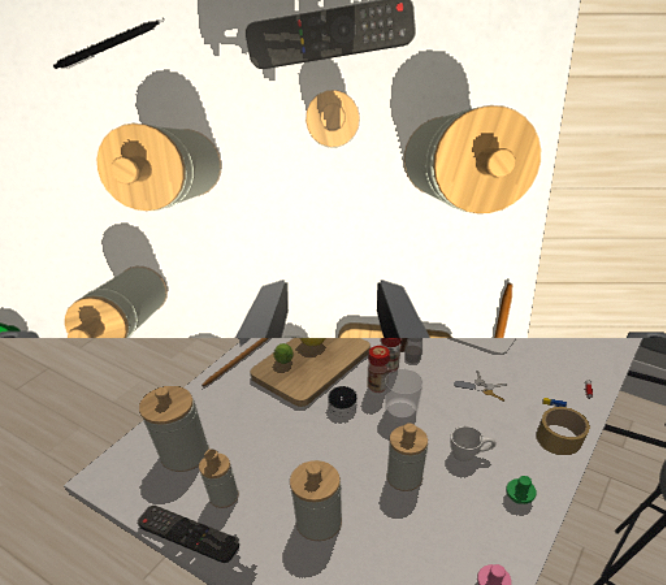

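Run:
```python
from h import *
s=viewer.camera('scene')[:,:,::-1]
C=[(135,178),(168,217),(244,232),(313,197)]
t=[cv2.resize(s[y-42:y+42,x-32:x+32],None,fx=3,fy=5,interpolation=cv2.INTER_CUBIC) if 0 else cv2.resize(s[y-42:y+42,x-32:x+32],None,fx=3.1,fy=3.1,interpolation=cv2.INTER_CUBIC) for x,y in C]
cv2.imwrite('pics/w12.png',cv2.convertScaleAbs(np.hstack(t),alpha=1.6))
```

```text
(no output)
```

View pics/w12.png

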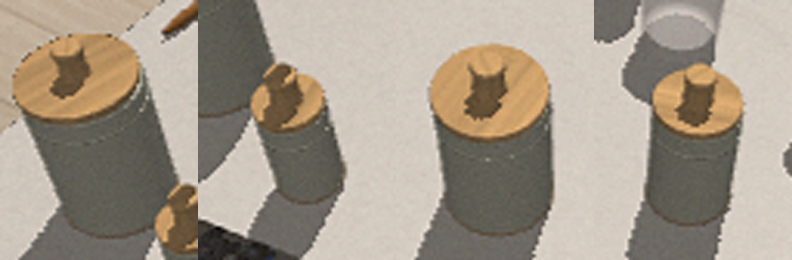

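All four lids sit flat and flush on their jars in the zoomed scene view, and nothing else was touched, so I'm handing in.

```bash
python3 -c "
from cell import manip
print(manip.sign_off())"
```

```text
the job is handed in; nothing more can be done
None
```

All four jars are closed with their matching lids, which look flat on the rims in the final camera check; nothing else was moved on purpose, and I signed the job off at about 24 s of the 104 s allowed.

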